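Screw the third-hand post into whichever socket takes it

ROBOT

A 6-joint arm with a two-finger parallel gripper is mounted at the origin on the work surface. World frame = base frame: x ahead of the robot, y to its left, z up, the work surface at z = 0. Lengths are in m, angles in degrees, forces in N, time in s.
With the tool pointing down it reaches from about 0.35 to 0.875 m from the base axis. Payload 4.2 kg.
Tool frame: the origin (TCP) lies at the very end of the fingers, on their centre line; the grasp point (between the pads) lies 19 mm behind it (r.grip_point_offset is the distance from the TCP to the grasp point, in m); z points along the fingers, y is the line along which they close (so a half turn about z gives the same grasp; the last joint's range is limited). The gripper opens to 87 mm and grips with 3 to 60 N. Pads are 19 mm wide; open, the fingers measure 117 mm over their backs; the gripper's body (75 mm by 190 mm) begins 51 mm behind the grasp point.
Start: joints at [-53.652, 22.042, 0.453, 0, -68.411, -14.817], TCP at [0.229, -0.581, 0.223] pointing down, gripper open.
Joint ranges: [-179.83, 179.83], [-69.29, 118.12], [-61.27, 80.66], [-181.25, 117.63], [-171.15, -9.14], [-177.46, 177.46]. Speed limits (degrees/s): [159.86, 159.86, 180, 180, 180, 180].

INTERFACE

Orientations are given as a 3x3 rotation matrix whose columns are the frame's x, y, z axes.
In Python, from station import r gives the robot as it stands.
- The arm moves only by the tool move_arm, never from a script. Its argument "series" is a list of rows, each a list of 3 entries, a list of its own where there are three numbers: the turn, a rotation vector about the tool's x, y, z as a fraction of full scale, then the shift along the tool's x, y, z as a fraction of full scale, then the opening, from 0 (shut) to 1 (fully open). A call has 1 to 12 rows; each row shifts and turns the commanded pose from where the row before left it, along the tool's axes as they then stand; what a row does not reach is not made up. Full scale, the value 1, is 0.5 m for a shift and 0.1 rad for a turn. A row lasts 1/10 s, in which the tool goes at most 50 mm and 8.59 degrees, less where a joint would pass 70% of its speed; a pose out of reach is approached as far as the arm can. A call with a number of a shift or a turn outside -1 to 1 is refused whole. A call with a gripper value outside its range is refused whole. The fingers move at their own pace and stop on an object; the grip force is fixed at half the most. Time passes only in rows, so rows that do not move let the fingers close. It gives the time, the measured TCP pose, the force, the opening and the grip force at its end, in the units of the state.
- r.sense(): the state, without advancing time (a new reading comes with each control period).
- r.capture(name): name is "scene" or "top" or "wrist"; returns a dict with "img" (420x560x3 uint8, red, green, blue), "fx", "fy", "cx", "cy" (pixels), "k1" (the pictures are not rectified: a ray, as slopes to the right and down, at radius r is drawn at 1 + k1 r^2 times it, then the intrinsics apply), "origin" and "orientation" of the camera in the world. Camera axes: x right, y up, looking along -z (the intrinsics and any distortion apply to the point x, -y, -z); pixel columns grow to the right and rows downward; lengths in m; the calibration is good to about 2 mm. A picture is of the moment at which its call begins. There is no depth.
- r.finish_job(): hands the job in; it is judged then, once.
Trained networks look in the newest picture that a camera, given by its name, has taken for a name from the list of things; names that differ only in an ending like _2 or _b are one class to them, and where a whole thing is asked for, a point or a joint stands for the part that bears it (a point fixed in the world has none). Each returns a list of dicts, best first, with "score" (0 to 1); they miss things now and then, are a little off and sometimes report something else, mostly with a low value. They report only what shows in the picture. A call takes as long as a camera call. They do not tell look-alikes from the thing itself.
- r.cut_out(target, camera): "pixels" (420x560 bool, what is visible of it) and "centre" ([column, row] in pixels, amid what is visible of it).
- r.pinpoint(target, camera): "centre" ([column, row] in pixels: a listed point, or the origin of a listed thing).
The state is a dict: "time_s": time; "joints": joint angles; "joint_velocities": joint speeds; "effort": joint torques, N m; "tcp_pos": TCP position; "ee_rot": TCP orientation; "wrist_force": force on the tool from outside, world axes, zero at the start; "moment": the same for the moment, N m; "gripper_width": opening from 0.0 (shut) to 1.0 (fully open); "gripper_force": force on a finger pad.
Only numpy, scipy, OpenCV 4.12 (cv2) and the standard library are available. Lean on these libraries where they do the work, as an engineer would, in place of code of your own. Each camera call takes 0.05 s, during which the arm holds its last target. There are 200 camera calls.

TASK

Take the third-hand post out of its wooden block and screw it into one of the two threaded sockets of the steel base, clockwise, until its flange is fully down on the socket and it is snug. One socket, nobody knows which, has a crossed thread that binds early: start the post gently, stop at the first early resistance instead of forcing it, back it out and use the other socket. Do not disturb the bottle, the brick or the pliers.

Things in the scene. Friction and masses are not known exactly. Their poses are not given: they have to be found in the camera images.
- post_grip (a point): Loose metal post, about 0.6 kg, upright in the wooden block; this point: centre of its hexagon, on its axis (z up), 32 mm above the flange's underside. Above that underside: flange 44 mm diameter to 6 mm, hexagon 24 mm across flats 6 to 58 mm, neck, ball to 79 mm. Flats are square to x and to the lines 60 and 120 deg from it. Same after half a turn.
- post_flange (a point): Post axis at the flange's underside, axes as post_grip. Below it the threaded foot, 20 mm long: core 19 mm diameter, tapering to 12 mm in the last 4 mm, and two short thread ridges opposite each other, 28.8 mm across, 8 mm below the flange, centred on the post's x axis.
- block: Fixed wooden block 100 x 90 x 45 mm, origin at the centre of its underside. A plain hole in its middle, 33 mm diameter, 32 mm deep, holds the post's foot; the flange rests on the block's top. Lift the post straight up 25 mm to clear it.
- base: Fixed steel plate 100 (its x) x 170 (its y) x 12 mm, origin under its centre, with two sockets 46 mm in diameter, 84 mm apart along y, rims 34 mm above the bench. In the clean socket the post, turned clockwise, sinks 0.04 mm per degree; its flange meets the rim about 37 deg before its x axis lines up with the base's x; it goes snug (over 0.2 N m, rising fast) lined up, within 8 deg.
- socket_1 (a point): Rim centre of one socket (base y = +42 mm), 34 mm above the bench, axes as the base. Bore 31 mm, thread crests 21.2 mm across: 1 mm side play. Two-start right-hand thread. The foot drops in with the post's x axis 80 to 110 deg counter-clockwise of the base's x (or half a turn on); the flange then rests 2 to 3 mm above the rim. 6 mm or more: it rides on the ridges.
- socket_2 (a point): Rim centre of the other socket (base y = -42 mm), else as socket_1. One of the two is crossed; which one changes from start to start and cannot be seen. There the post stops sinking 55 to 65 deg short of the base's x axis, pushes up and resists, and jams about 10 deg later (over 0.2 N m), flange 2 mm above the rim; turned back it comes free.
- bottle: Bystander: white plastic bottle with a pointed red cap, 48 mm diameter, 130 mm tall, standing loose; origin at the centre of its underside.
- brick: Bystander: loose white perforated soldering brick 70 x 100 x 30 mm, origin at the centre of its underside.
- pliers: Bystander: loose pliers with black handles lying flat, 150 mm long, 14 mm high, origin under the middle of their length.
Mind the look-alikes: they are no part of the job. Leave any black or green look-alike of the part that bears post_grip alone.

How it is judged:
By the outcome, as a careful person would: the job done as asked, in the order asked, and still so for the second after the job is handed in, with the robot touching nothing.
It also fails if it takes over 72 s, if anything falls off the work surface, if the arm or the gripper's body presses on something with over 40 N, if the wrist force passes 120 N, or if a joint passes its speed limit or range.

## Working session

There is one attempt and no reset: what is moved stays moved. The work goes in short steps, Python scripts to look and compute and a tool call to move; the robot and the scene stay as the last step left them, time stands still between calls to the robot, and variables do not carry over. Pictures are saved under pics/ and viewed, at most 10 in all, crops included, and the job is handed in when it is done.

Besides the shell and the picture viewer there is one more tool, called after "Emit:" by a JSON object that holds its "api" and its "payload", one argument or row to a line. move_arm: Moves the arm, as the interface text tells. Its arguments: {"type":"object","properties":{"series":{"type":"array"}},"required":["series"]}

```bash
mkdir -p pics; ls; cat > h.py <<'E'
import numpy as np, cv2
from station import r
def ray(c,px):
    K=np.array([[c["fx"],0,c["cx"]],[0,c["fy"],c["cy"]],[0,0,1.]])
    u=cv2.undistortPoints(np.array([[px]],float),K,np.array([c["k1"],0,0,0,0.]))[0,0]
    d=np.array(c["orientation"])@np.array([u[0],-u[1],-1.])
    return np.array(c["origin"]),d
def at_z(c,px,z):
    o,d=ray(c,px); return o+d*(z-o[2])/d[2]
def proj(c,p):
    q=np.array(c["orientation"]).T@(np.array(p)-np.array(c["origin"]))
    s=np.array([q[0],-q[1]])/-q[2]; s=s*(1+c["k1"]*(s@s))
    return s*[c["fx"],c["fy"]]+[c["cx"],c["cy"]]
def save(c,n): cv2.imwrite("pics/"+n+".png",c["img"][:,:,::-1])
E
python3 - <<'E'
from h import *
Z=dict(post_grip=.077,post_flange=.045,block=0,base=0,socket_1=.034,bottle=0,brick=0,pliers=0)
cs={n:r.capture(n) for n in("top","scene")}
for n,c in cs.items():
    save(c,n); print(n,np.round(c["origin"],3),c["fx"],c["k1"])
    for t,z in Z.items():
        for d in r.pinpoint(t,n)[:4]: print(n,t,np.round(d["score"],2),np.round(d["centre"],1),np.round(at_z(c,d["centre"],z),4))
s=r.sense(); print(s["time_s"],np.round(s["ee_rot"],3),s["wrist_force"],s["moment"])
E
```

```text
pics
top [ 0.548 -0.004  1.048] 393.66369992698975 -0.02626316665253449
top post_grip 0.77 [325.3 252.3] [ 0.5323 -0.1436  0.077 ]
top post_grip 0.54 [364.8 221.9] [ 0.6071 -0.2428  0.077 ]
top post_grip 0.49 [373.2 263.2] [ 0.5052 -0.2615  0.077 ]
top post_grip 0.25 [106.4 217.7] [0.6179 0.3968 0.077 ]
top post_flange 0.69 [357.7 222.7] [ 0.607  -0.2323  0.045 ]
top post_flange 0.66 [319.2 251.7] [ 0.5333 -0.1327  0.045 ]
top block 0.67 [320.1 249.7] [ 0.5379 -0.1409  0.    ]
top base 0.91 [205.6 256. ] [0.5218 0.1625 0.    ]
top socket_1 0.87 [220.4 257. ] [0.5201 0.1192 0.034 ]
top socket_1 0.66 [189.1 254. ] [0.5278 0.1993 0.034 ]
top bottle 0.78 [265.3 157. ] [0.7878 0.0046 0.    ]
top brick 0.55 [108.1 221.6] [0.6131 0.4237 0.    ]
top pliers 0.88 [420.2 226.7] [ 0.5987 -0.4111  0.    ]
scene [ 1.261 -0.384  1.072] 495.40820565553435 -0.060578921574227666
scene post_grip 0.88 [213.1 194.9] [ 0.5338 -0.146   0.077 ]
scene post_grip 0.75 [187.9 240. ] [ 0.6193 -0.2582  0.077 ]
scene post_grip 0.59 [169.7 216.6] [ 0.5346 -0.2664  0.077 ]
scene post_flange 0.83 [168.7 222.1] [ 0.5251 -0.2718  0.045 ]
scene post_flange 0.67 [193.1 247.4] [ 0.6244 -0.2527  0.045 ]
scene post_flange 0.65 [216.4 205.5] [ 0.545 -0.147  0.045]
scene block 0.63 [223.2 214. ] [ 0.5477 -0.1344  0.    ]
scene base 0.56 [308. 160.] [0.5144 0.157  0.    ]
scene socket_1 0.87 [325.8 145. ] [0.5194 0.2129 0.034 ]
scene socket_1 0.83 [295.4 158.9] [0.516 0.113 0.034]
scene bottle 0.82 [315.9 254.8] [0.7808 0.0008 0.    ]
scene brick 0.82 [404.8 141.3] [0.6085 0.4351 0.    ]
scene brick 0.39 [317.4 252.2] [0.7767 0.0082 0.    ]
scene pliers 0.58 [134.7 279.8] [ 0.6016 -0.4082  0.    ]
scene pliers 0.28 [407.6 143.8] [0.6204 0.4355 0.    ]
0.9 [[-0.93  -0.367 -0.   ]
 [-0.367  0.93  -0.   ]
 [ 0.    -0.    -1.   ]] [0.5906672  0.62311954 0.56293897] [0.01028963 0.02619073 0.07318038]
```

```bash
python3 - <<'E'
import cv2,numpy as np
a=cv2.imread("pics/top.png"); b=cv2.imread("pics/scene.png")
A=cv2.resize(a[130:300,80:460],(800,358),interpolation=cv2.INTER_CUBIC)
cv2.imwrite("pics/topc.png",A)
cv2.imwrite("pics/closec.png",cv2.resize(b[100:300,110:350],(720,600),interpolation=cv2.INTER_CUBIC))
E
```

```text
(no output)
```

View pics/topc.png

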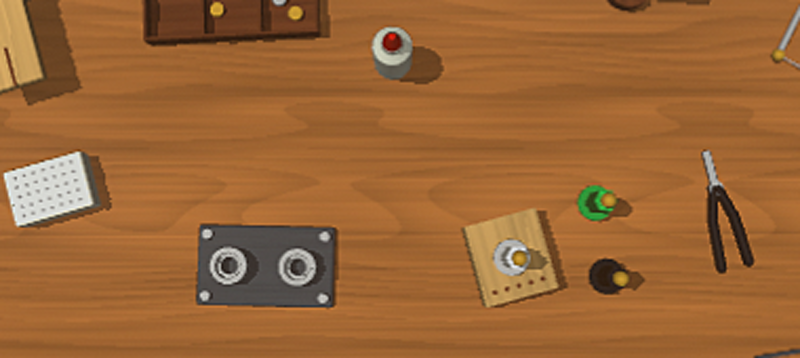

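View pics/closec.png

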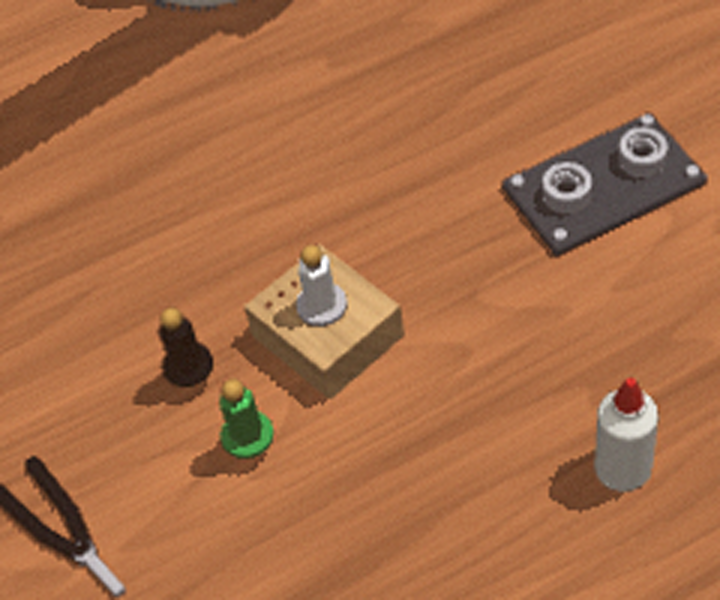

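The steel post in the wooden block is at top-view pixel (325,252). The look-alikes are a green post at (365,222) and a black one at (373,263), both standing free on the bench. The close crop shows the grey post on the wood, so that is my choice. The base sockets are at (189,254) and (220,257). Next I go above the post.

Emit:
{"api": "move_arm", "payload": {
  "series": [
    [[0,0,0],[-0.074,0.049,0],1],
    [[0,0,0],[-0.074,0.049,0],1],
    [[0,0,0],[-0.074,0.049,0],1],
    [[0,0,0],[-0.074,0.049,0],1],
    [[0,0,0],[-0.074,0.049,0],1],
    [[0,0,0],[-0.074,0.049,0],1],
    [[0,0,0],[-0.074,0.049,0],1],
    [[0,0,0],[-0.074,0.049,0],1],
    [[0,0,0],[-0.074,0.049,0],1],
    [[0,0,0],[-0.074,0.049,0],1],
    [[0,0,0],[-0.074,0.049,0],1],
    [[0,0,0],[-0.074,0.049,0],1]
  ]
}}

```text
time_s: 2.1
tcp_pos: [0.5354, -0.1432, 0.2229]
ee_rot: [[-0.93, -0.367, 0.001], [-0.367, 0.93, -0.0], [-0.001, -0.0, -1.0]]
wrist_force: [0.5, -1.1, 0.3]
gripper_width: 1.001
gripper_force: 0.0
```

```bash
python3 - <<'E'
from h import *
Z=dict(post_grip=.077,post_flange=.045,block=0)
c=r.capture("wrist"); save(c,"w1"); print(np.round(c["origin"],3),np.round(c["orientation"],3),c["fx"],c["k1"])
for t,z in Z.items():
    for d in r.pinpoint(t,"wrist")[:4]: print(t,np.round(d["score"],2),np.round(d["centre"],1),np.round(at_z(c,d["centre"],z),4))
s=r.sense(); print(s["time_s"],s["tcp_pos"],np.round(s["ee_rot"],3),np.round(s["joints"],1))
E
```

```text
[ 0.465 -0.171  0.386] [[-0.367 -0.894 -0.257]
 [ 0.93  -0.353 -0.101]
 [-0.    -0.277  0.961]] 367.892795530165 -0.02856845285195009
post_grip 0.79 [155.7 211.2] [ 0.5879 -0.2402  0.077 ]
post_grip 0.71 [170.8 115.1] [ 0.5047 -0.2516  0.077 ]
post_grip 0.58 [284.3 199.6] [ 0.5368 -0.1392  0.077 ]
post_flange 0.93 [283.8 185.1] [ 0.5313 -0.1416  0.045 ]
post_flange 0.62 [161.7 205.9] [ 0.5934 -0.2435  0.045 ]
post_flange 0.58 [176.  116.5] [ 0.5082 -0.2552  0.045 ]
block 0.92 [284.6 177.4] [ 0.532 -0.14   0.   ]
2.3 [ 0.53481455 -0.14399493  0.22231605] [[-0.929 -0.369 -0.001]
 [-0.369  0.929  0.   ]
 [ 0.001  0.    -1.   ]] [  1.7  15.2  -9.7  -0.  -65.2 -70.1]
```

View pics/w1.png

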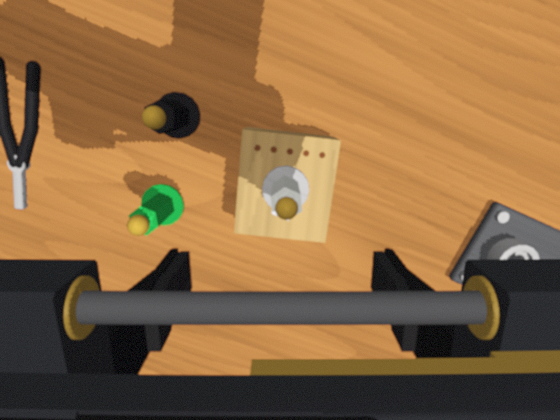

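The wrist view shows the steel post on the block: flange at (286,190), ball at (287,207). The green and black look-alikes are off to the left. I'll zoom in to find the hexagon angle and fit the flange.

```bash
python3 - <<'E'
from h import *
im=cv2.imread("pics/w1.png"); 
cr=im[155:235,245:330]; cv2.imwrite("pics/w1c.png",cv2.resize(cr,None,fx=7,fy=7,interpolation=cv2.INTER_CUBIC))
hsv=cv2.cvtColor(im,cv2.COLOR_BGR2HSV)
m=((hsv[...,1]<60)&(hsv[...,2]>60)).astype(np.uint8); mm=np.zeros_like(m); mm[160:235,250:325]=m[160:235,250:325]
n,l,s,ce=cv2.connectedComponentsWithStats(mm); print(s[1:],ce[1:])
E
```

```text
[[ 262  166   47   50 1508]
 [ 287  219    2    2    4]] [[284.97944297 186.64986737]
 [287.5        219.5       ]]
```

View pics/w1c.png

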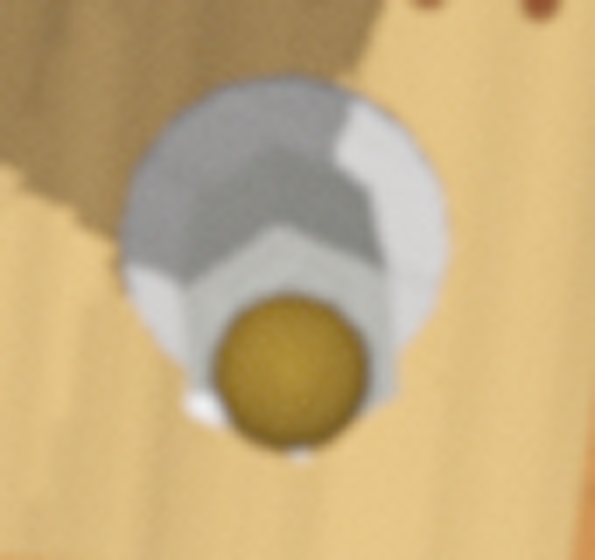

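The crop shows the hexagon's top face with corners at about (285,187), (300,193) and (271,195). The left and right flats are nearly along the image columns, so they almost match the gripper's closing line.

```bash
python3 - <<'E'
from h import *
from scipy.optimize import least_squares
c=r.capture("wrist")
f=lambda p:np.array([245+p[0]/7-.43,155+p[1]/7-.43])
V=[(182,284),(282,224),(387,270),(392,395),(190,400)]
W=np.array([at_z(c,f(p),.103)[:2] for p in V]); print(W.round(4)); print("edges",[np.round(np.linalg.norm(W[i+1]-W[i]),4) for i in range(3)])
R=.012/np.cos(np.pi/6)
def res(q,W=W):
    # nearest vertices, index k decreasing/increasing resolved by nearest
    a=q[2]+np.arange(6)*np.pi/3; H=q[:2]+R*np.c_[np.cos(a),np.sin(a)]
    return np.concatenate([min((H-w),key=lambda v:v@v) for w in W])
best=min((least_squares(res,[*W.mean(0),a]) for a in np.radians([0,15,30,45])),key=lambda s:s.cost)
print("hex c",best.x[:2].round(4),"vertex angle mod60",np.degrees(best.x[2])%60,best.cost**.5)
F=[(120,235),(449,240),(285,73),(170,125),(400,125),(440,300)]
F=np.array([at_z(c,f(p),.051)[:2] for p in F])
b=least_squares(lambda q:np.hypot(*(F-q[:2]).T)-.022,F.mean(0)); print("flange c",b.x.round(4),b.fun.round(4))
s=r.sense(); R_=np.array(s["ee_rot"]); print("tool y ang",np.degrees(np.arctan2(R_[1,1],R_[0,1])),s["tcp_pos"],s["time_s"])
# block corners
print([at_z(c,p,.045).round(4) for p in ((243,130),(340,140),(326,242),(235,233))])
E
```

```text
[[ 0.5305 -0.1541]
 [ 0.52   -0.1461]
 [ 0.5205 -0.1332]
 [ 0.5338 -0.1271]
 [ 0.5429 -0.1483]]
edges [np.float64(0.0132), np.float64(0.013), np.float64(0.0146)]
hex c [ 0.5321 -0.1406] vertex angle mod60 24.501022315114763 0.000887625771764162
flange c [ 0.5322 -0.1402] [-0.0001 -0.0002  0.0005 -0.0002 -0.0003  0.0002]
tool y ang 111.56131879420805 [ 0.53428524 -0.14483391  0.22240437] 2.35
[array([ 0.4967, -0.1957,  0.045 ]), array([ 0.4724, -0.1102,  0.045 ]), array([ 0.5682, -0.0825,  0.045 ]), array([ 0.5924, -0.1691,  0.045 ])]
```

Emit:
{"api": "move_arm", "payload": {
  "series": [
    [[0,0,-0.52],[0.001,0.01,0.05],1],
    [[0,0,0],[0,0,0.07],1],
    [[0,0,0],[0,0,0.07],1],
    [[0,0,0],[0,0,0.07],1],
    [[0,0,0],[0,0,0.042],1],
    [[0,0,0],[0,0,0.02],1],
    [[0,0,0],[0,0,0],1],
    [[0,0,0],[0,0,0],1]
  ]
}}

```text
time_s: 3.15
tcp_pos: [0.5329, -0.1411, 0.0627]
ee_rot: [[-0.91, -0.414, 0.002], [-0.414, 0.91, -0.0], [-0.002, -0.001, -1.0]]
wrist_force: [0.6, 0.4, 0.8]
gripper_width: 1.001
gripper_force: 0.0
```

```bash
python3 - <<'E'
from h import *
s=r.sense(); R_=np.array(s["ee_rot"]); print("tool y ang",np.degrees(np.arctan2(R_[1,1],R_[0,1])),s["tcp_pos"],s["time_s"],s["wrist_force"],s["moment"])
E
```

```text
tool y ang 114.48116219559559 [ 0.53291554 -0.14110748  0.0626931 ] 3.15 [0.63556044 0.44619981 0.77881488] [-0.0312826   0.00991946 -0.02756773]
```

Emit:
{"api": "move_arm", "payload": {
  "series": [
    [[0,0,0],[0,0,0],0],
    [[0,0,0],[0,0,0],0],
    [[0,0,0],[0,0,0],0],
    [[0,0,0],[0,0,0],0],
    [[0,0,0],[0,0,0],0],
    [[0,0,0],[0,0,0],0],
    [[0,0,0],[0,0,0],0],
    [[0,0,0],[0,0,0],0],
    [[0,0,0],[0,0,0],0],
    [[0,0,0],[0,0,0],0]
  ]
}}

```text
time_s: 4.15
tcp_pos: [0.5322, -0.1404, 0.0615]
ee_rot: [[-0.91, -0.415, -0.0], [-0.415, 0.91, 0.0], [0.0, 0.0, -1.0]]
wrist_force: [-0.5, 0.1, -0.2]
gripper_width: 0.274
gripper_force: 30.0
```

Emit:
{"api": "move_arm", "payload": {
  "series": [
    [[0,0,0],[0,0,-0.02],0],
    [[0,0,0],[0,0,-0.02],0],
    [[0,0,0],[0,0,-0.03],0],
    [[0,0,0],[0,0,-0.06],0],
    [[0,0,0],[0,0,-0.08],0],
    [[0,0,0],[0,0,-0.08],0],
    [[0,0,0],[0,0,-0.08],0],
    [[0,0,0],[0,0,-0.05],0],
    [[0,0,0],[0,0,0],0],
    [[0,0,0],[0,0,0],0]
  ]
}}

```text
time_s: 5.15
tcp_pos: [0.5309, -0.1399, 0.2702]
ee_rot: [[-0.91, -0.414, -0.002], [-0.414, 0.91, 0.002], [0.001, 0.003, -1.0]]
wrist_force: [-0.5, 0.1, -8.2]
gripper_width: 0.276
gripper_force: 30.0
```

```bash
python3 - <<'E'
from h import *
s=r.sense(); print(np.round(s["tcp_pos"],4),np.round(s["wrist_force"],2),np.round(s["moment"],3),s["gripper_width"])
t=np.array(s["tcp_pos"])
c=r.capture("scene"); save(c,"s2")
fl=t+[0,0,.019-.0345]; p=proj(c,fl); print(p, proj(c,fl-[0,0,.02]),c["orientation"][:,2] if hasattr(c["orientation"],"shape") else np.array(c["orientation"])[:,2])
x,y=map(int,p); im=c["img"][y-30:y+30,x-30:x+30,::-1]; A=cv2.resize(im,None,fx=8,fy=8,interpolation=cv2.INTER_CUBIC); cv2.imwrite("pics/s2c.png",A); print(x-30,y-30)
E
```

```text
[ 0.5309 -0.1399  0.2702] [-0.47  0.06 -8.17] [-0.021  0.079  0.003] 0.2763105546624191
[204.8521571  145.23387706] [206.08373683 151.22556818] [ 0.49761154 -0.29706608  0.81494448]
174 115
```

View pics/s2c.png

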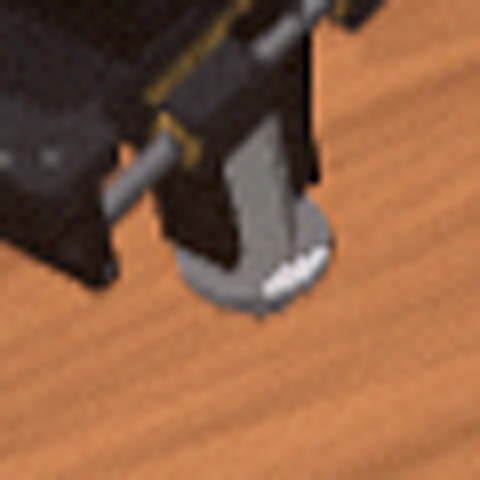

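The flange hides the foot from the scene camera, so I'll find the ridge direction by feel: it must be one of three 60° steps. Now I go over to the base.

Emit:
{"api": "move_arm", "payload": {
  "series": [
    [[0,0,0],[-0.035,0.074,0],0],
    [[0,0,0],[-0.035,0.074,0],0],
    [[0,0,0],[-0.035,0.074,0],0],
    [[0,0,0],[-0.035,0.074,0],0],
    [[0,0,0],[-0.035,0.074,0],0],
    [[0,0,0],[-0.035,0.074,0],0],
    [[0,0,0],[-0.035,0.074,0],0],
    [[0,0,0],[-0.035,0.074,0],0],
    [[0,0,-1],[0,0,0],0],
    [[0,0,-1],[0,0,0],0],
    [[0,0,-1],[0,0,0],0],
    [[0,0,-1],[0,0,0],0]
  ]
}}

```text
time_s: 6.4
tcp_pos: [0.5353, 0.1866, 0.268]
ee_rot: [[-0.673, -0.739, -0.006], [-0.739, 0.673, -0.003], [0.006, 0.003, -1.0]]
wrist_force: [0.6, -0.8, -7.5]
gripper_width: 0.274
gripper_force: 29.6
```

Emit:
{"api": "move_arm", "payload": {
  "series": [
    [[0,0,-1],[0,0,0],0],
    [[0,0,-1],[0,0,0],0],
    [[0,0,-0.4],[0,0,0],0],
    [[0,0,0],[0,0,0],0],
    [[0,0,0],[0,0,0],0]
  ]
}}

```text
time_s: 6.9
tcp_pos: [0.536, 0.1866, 0.2694]
ee_rot: [[-0.483, -0.876, -0.004], [-0.876, 0.483, -0.002], [0.004, 0.002, -1.0]]
wrist_force: [0.2, 0.1, -6.9]
gripper_width: 0.275
gripper_force: 29.6
```

```bash
python3 - <<'E'
from h import *
s=r.sense(); R_=np.array(s["ee_rot"]); print("tool y ang",np.degrees(np.arctan2(R_[1,1],R_[0,1])),np.round(s["tcp_pos"],4),s["time_s"],np.round(s["joints"],1),np.round(s["moment"],3))
c=r.capture("wrist"); save(c,"w2")
for t,z in dict(base=0,socket_1=.034).items():
    for d in r.pinpoint(t,"wrist")[:3]: print(t,np.round(d["score"],2),np.round(d["centre"],1),np.round(at_z(c,d["centre"],z),4))
E
```

```text
tool y ang 151.11426465807395 [0.536  0.1866 0.2694] 6.9 [ 35.5  14.9  -3.2  -0.  -72.2 -64.4] [0.024 0.094 0.02 ]
base 0.78 [279.1 148.8] [0.5237 0.1615 0.    ]
socket_1 0.81 [296.5 190.6] [0.5272 0.2079 0.034 ]
socket_1 0.67 [ 20.5 142.8] [0.7636 0.0161 0.034 ]
socket_1 0.59 [263.8 117. ] [0.5198 0.1215 0.034 ]
```

View pics/w2.png

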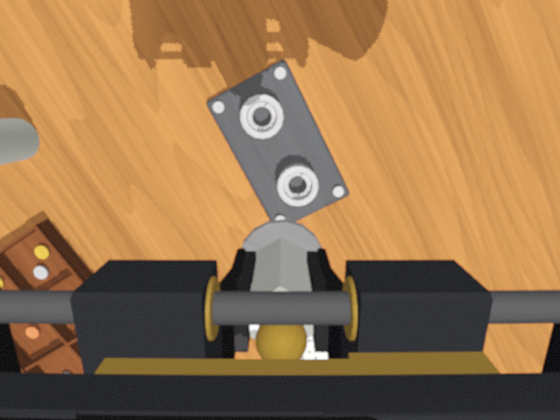

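The wrist view shows both sockets, at (262,117) and (297,185), with the held post at the bottom of the picture. I'll fit the rims and bolt heads for accurate centres and the base angle.

```bash
python3 - <<'E'
from h import *
from scipy.optimize import least_squares
c=r.capture("wrist"); g=c["img"].max(2).astype(int); sat=g-c["img"].min(2)
C=[]
for u,v in ((262,117),(297,186)):
    P=[]
    for a in np.radians(np.arange(0,360,6)):   # radial: outermost bright pixel before dark
        rr=np.arange(12,30,.25); xs=u+rr*np.cos(a); ys=v+rr*np.sin(a)
        val=cv2.remap(g.astype(np.float32),xs.astype(np.float32)[None],ys.astype(np.float32)[None],1)[0]
        k=np.argmax((val[:-4]-val[4:])); 
        if val[k]-val[k+4]>60: P.append(at_z(c,(xs[k+2],ys[k+2]),.034)[:2])
    P=np.array(P)
    q=least_squares(lambda q:np.hypot(*(P-q[:2]).T)-q[2],[*P.mean(0),.023],loss="soft_l1",f_scale=.0005)
    q2=least_squares(lambda q:np.hypot(*(P-q[:2]).T)-.023,P.mean(0),loss="soft_l1",f_scale=.0005)
    print(len(P),q.x.round(4),q2.x.round(4),np.median(abs(q2.fun)).round(5)); C.append(q2.x)
d=C[1]-C[0]; print("dist",np.hypot(*d),"base x yaw",np.degrees(np.arctan2(d[1],d[0]))-90,"mid",(C[0]+C[1])/2)
B=np.array([at_z(c,p,.014)[:2] for p in ((280,73),(218,107),(338,191))]); print("bolts",B.round(4), np.degrees(np.arctan2(*(B[2]-B[0])[::-1]))-90)
# held post: flange edge visible? 
s=r.sense(); print(s["tcp_pos"],s["time_s"])
E
```

```text
2 [0.5039 0.1073 0.0076] [0.5039 0.1073] 0.01535<stdin>:13: RuntimeWarning: Mean of empty slice.
  ret = ret.dtype.type(ret / rcount)
Traceback (most recent call last):
TypeError: Value after * must be an iterable, not numpy.float64
```

```bash
python3 - <<'E'
from h import *
from scipy.optimize import least_squares
c=r.capture("wrist"); g=c["img"].max(2).astype(np.float32); C=[]
for u,v in ((262,117),(297,186)):
    P=[];Rr=[]
    for a in np.radians(np.arange(0,360,6)):
        rr=np.arange(14,30,.25); xs=u+rr*np.cos(a); ys=v+rr*np.sin(a)
        val=cv2.remap(g,xs.astype(np.float32)[None],ys.astype(np.float32)[None],1)[0]
        d=val[:-10]-val[10:]; k=np.argmax(d); Rr.append((int(d[k]),rr[k+5]))
        if d[k]>45: P.append(at_z(c,(xs[k+5],ys[k+5]),.034)[:2])
    print(Rr[::5])
    P=np.array(P)
    q=least_squares(lambda q:np.hypot(*(P-q[:2]).T)-q[2],[*P.mean(0),.023],loss="soft_l1",f_scale=.0005)
    q2=least_squares(lambda q:np.hypot(*(P-q[:2]).T)-.023,P.mean(0),loss="soft_l1",f_scale=.0005)
    print(len(P),q.x.round(4),q2.x.round(4),np.median(abs(q2.fun)).round(5)); C.append(q2.x)
d=C[1]-C[0]; print("dist",np.hypot(*d),"base x yaw",np.degrees(np.arctan2(d[1],d[0]))-90,"mid",(C[0]+C[1])/2)
B=np.array([at_z(c,p,.014)[:2] for p in ((280,73),(218,107),(338,191))]); print("bolts",B.round(4), np.degrees(np.arctan2(*(B[2]-B[0])[::-1]))-90)
E
```

```text
[(78, np.float64(21.75)), (86, np.float64(20.75)), (89, np.float64(20.75)), (89, np.float64(20.25)), (89, np.float64(19.75)), (89, np.float64(20.5)), (87, np.float64(21.75)), (111, np.float64(22.75)), (76, np.float64(24.0)), (113, np.float64(23.75)), (121, np.float64(24.25)), (84, np.float64(22.75))]
60 [0.5218 0.1198 0.0228] [0.5218 0.1198] 0.00025
[(82, np.float64(21.75)), (82, np.float64(20.25)), (87, np.float64(19.5)), (82, np.float64(18.75)), (88, np.float64(18.5)), (84, np.float64(18.75)), (84, np.float64(19.25)), (116, np.float64(20.75)), (97, np.float64(21.0)), (85, np.float64(21.75)), (101, np.float64(23.0)), (85, np.float64(22.25))]
60 [0.5239 0.2037 0.0228] [0.5239 0.2037] 0.00024
dist 0.08398285372524307 base x yaw -1.4181316233856478 mid [0.52284102 0.16174134]
bolts [[0.4843 0.0905]
 [0.5612 0.0884]
 [0.4878 0.2372]] -1.3612126141832448
```

```bash
python3 - <<'E'
from h import *
from scipy.optimize import least_squares
c=r.capture("wrist"); g=c["img"].astype(np.float32); s=r.sense(); t=np.array(s["tcp_pos"]); R_=np.array(s["ee_rot"])
im=c["img"][200:275,225:340,::-1]; cv2.imwrite("pics/f.png",cv2.resize(im,None,fx=6,fy=6,interpolation=cv2.INTER_CUBIC))
zf=t[2]-.0165
for z in (zf,zf+.006):
  th=np.radians(np.arange(0,360,30)); print([tuple(proj(c,t*[1,1,0]+[.022*np.cos(a),.022*np.sin(a),z]).round(1)) for a in th])
print(t,s["time_s"])
E
```

```text
[(np.float64(244.5), np.float64(273.3)), (np.float64(259.5), np.float64(287.2)), (np.float64(279.8), np.float64(292.5)), (np.float64(300.3), np.float64(287.9)), (np.float64(315.8), np.float64(274.6)), (np.float64(322.4), np.float64(255.6)), (np.float64(317.8), np.float64(235.8)), (np.float64(302.8), np.float64(220.6)), (np.float64(281.4), np.float64(214.7)), (np.float64(259.8), np.float64(219.8)), (np.float64(244.1), np.float64(234.4)), (np.float64(238.7), np.float64(254.1))]
[(np.float64(243.4), np.float64(278.4)), (np.float64(258.9), np.float64(292.6)), (np.float64(279.8), np.float64(298.0)), (np.float64(300.8), np.float64(293.4)), (np.float64(316.9), np.float64(279.7)), (np.float64(323.7), np.float64(260.2)), (np.float64(319.0), np.float64(239.8)), (np.float64(303.5), np.float64(224.3)), (np.float64(281.4), np.float64(218.2)), (np.float64(259.1), np.float64(223.4)), (np.float64(243.0), np.float64(238.4)), (np.float64(237.4), np.float64(258.6))]
[0.53672788 0.18694482 0.27142592] 7.2
```

View pics/f.png

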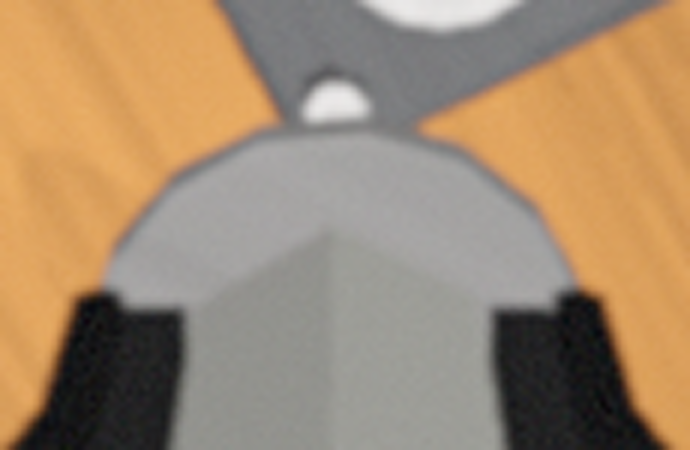

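The held flange appears centred to about 1 mm. The sockets fit at (0.5218, 0.1198) and (0.5239, 0.2037), 84.0 mm apart as they should be, and the base yaw is −1.4°. I go just above the far-y socket first.

Emit:
{"api": "move_arm", "payload": {
  "series": [
    [[0,0,-0.44],[0,0,0],0],
    [[0,0,0],[-0.0176,0.0382,0.03],0],
    [[0,0,0],[0,0,0.07],0],
    [[0,0,0],[0,0,0.07],0],
    [[0,0,0],[0,0,0.07],0],
    [[0,0,0],[0,0,0.07],0],
    [[0,0,0],[0,0,0.05],0],
    [[0,0,0],[0,0,0.029],0],
    [[0,0,0],[0,0,0],0],
    [[0,0,0],[0,0,0],0]
  ]
}}

```text
time_s: 8.2
tcp_pos: [0.5244, 0.2037, 0.0777]
ee_rot: [[-0.443, -0.897, 0.001], [-0.897, 0.443, 0.0], [-0.001, -0.001, -1.0]]
wrist_force: [-0.2, 0.3, -6.9]
gripper_width: 0.273
gripper_force: 29.6
```

```bash
cat >> h.py <<'E'
def st():
    s=r.sense(); R_=np.array(s["ee_rot"]); print("t",round(s["time_s"],2),"yang",round(np.degrees(np.arctan2(R_[1,1],R_[0,1])),2),"tcp mm",np.round(np.array(s["tcp_pos"])*1e3,2),"F",np.round(s["wrist_force"],1),"M",np.round(s["moment"],3),"j6",round(s["joints"][5],1),"w",round(s["gripper_width"],3), "tilt",np.round(R_[:2,2],4))
E
python3 -c "
from h import *
st()"
```

```text
t 8.2 yang 153.73 tcp mm [524.44 203.72  77.75] F [-0.2  0.3 -6.9] M [ 0.09  -0.058  0.007] j6 -64.1 w 0.273 tilt [0.0014 0.0003]
```

Emit:
{"api": "move_arm", "payload": {
  "series": [
    [[0,0,0],[0,0,0.008],0],
    [[0,0,0],[0,0,0.008],0],
    [[0,0,0],[0,0,0.008],0],
    [[0,0,0],[0,0,0.008],0],
    [[0,0,0],[0,0,0.003],0],
    [[0,0,0],[0,0,0.003],0],
    [[0,0,0],[0,0,0.003],0],
    [[0,0,0],[0,0,0],0],
    [[0,0,0],[0,0,0],0]
  ]
}}

```text
time_s: 9.1
tcp_pos: [0.5237, 0.2033, 0.0575]
ee_rot: [[-0.443, -0.897, 0.001], [-0.897, 0.443, 0.0], [-0.0, -0.0, -1.0]]
wrist_force: [-3.7, -1.8, 2.1]
gripper_width: 0.276
gripper_force: 29.7
```

```bash
python3 -c "
from h import *
st()"
```

```text
t 9.1 yang 153.72 tcp mm [523.67 203.32  57.5 ] F [-3.7 -1.8  2.1] M [-0.214  1.056 -0.017] j6 -64.0 w 0.276 tilt [0.0006 0.0001]
```

It contacts with the flange about 7 mm above the rim, so it is riding on the ridges. I lift 4 mm, turn 60° counter-clockwise and try again.

Emit:
{"api": "move_arm", "payload": {
  "series": [
    [[0,0,0],[0,0,-0.008],0],
    [[0,0,-1],[0,0,0],0],
    [[0,0,-1],[0,0,0],0],
    [[0,0,-1],[0,0,0],0],
    [[0,0,-1],[0,0,0],0],
    [[0,0,-1],[0,0,0],0],
    [[0,0,-1],[0,0,0],0],
    [[0,0,-1],[0,0,0],0],
    [[0,0,-1],[0,0,0],0],
    [[0,0,-1],[0,0,0],0],
    [[0,0,-1],[0,0,0],0],
    [[0,0,-0.47],[0,0,0],0]
  ]
}}

```text
time_s: 10.3
tcp_pos: [0.524, 0.2035, 0.06]
ee_rot: [[0.557, -0.831, 0.001], [-0.831, -0.557, 0.001], [-0.0, -0.001, -1.0]]
wrist_force: [1.0, -0.3, -6.1]
gripper_width: 0.273
gripper_force: 29.6
```

Emit:
{"api": "move_arm", "payload": {
  "series": [
    [[0,0,0],[0,0,0],0],
    [[0,0,0],[0,0,0.003],0],
    [[0,0,0],[0,0,0.003],0],
    [[0,0,0],[0,0,0.003],0],
    [[0,0,0],[0,0,0],0],
    [[0,0,0],[0,0,0],0]
  ]
}}

```text
time_s: 10.9
tcp_pos: [0.5236, 0.2032, 0.0558]
ee_rot: [[0.555, -0.832, -0.0], [-0.832, -0.555, -0.0], [0.0, 0.0, -1.0]]
wrist_force: [1.9, -0.6, -9.0]
gripper_width: 0.278
gripper_force: 29.6
```

```bash
python3 -c "
from h import *
st()"
```

```text
t 10.9 yang -146.32 tcp mm [523.6  203.17  55.78] F [ 1.9 -0.6 -9. ] M [-0.386 -0.417 -0.007] j6 -4.1 w 0.278 tilt [-0.0001 -0.0002]
```

It is now below the riding height with no upward push, so it is dropping in. I continue gently.

Emit:
{"api": "move_arm", "payload": {
  "series": [
    [[0,0,0],[0,0,0.002],0],
    [[0,0,0],[0,0,0.002],0],
    [[0,0,0],[0,0,0.002],0],
    [[0,0,0],[0,0,0.001],0],
    [[0,0,0],[0,0,0],0],
    [[0,0,0],[0,0,0],0]
  ]
}}

```text
time_s: 11.5
tcp_pos: [0.5237, 0.2033, 0.0529]
ee_rot: [[0.555, -0.832, 0.0], [-0.832, -0.555, 0.0], [0.0, -0.0, -1.0]]
wrist_force: [0.7, -2.6, -3.4]
gripper_width: 0.274
gripper_force: 29.7
```

```bash
python3 -c "
from h import *
st()"
```

```text
t 11.5 yang -146.3 tcp mm [523.73 203.31  52.92] F [ 0.7 -2.6 -3.4] M [-0.68  -0.082  0.058] j6 -4.1 w 0.274 tilt [0.0004 0.0001]
```

It is in, with the flange 2.4 mm above the rim and about 95° still to turn. I start turning clockwise, following the sink.

Emit:
{"api": "move_arm", "payload": {
  "series": [
    [[0,0,0.5],[0,0,0.00023],0],
    [[0,0,0.5],[0,0,0.00023],0],
    [[0,0,0.5],[0,0,0.00023],0],
    [[0,0,0.5],[0,0,0.00023],0],
    [[0,0,0.5],[0,0,0.00023],0],
    [[0,0,0.5],[0,0,0.00023],0],
    [[0,0,0.5],[0,0,0.00023],0],
    [[0,0,0.5],[0,0,0.00023],0],
    [[0,0,0.5],[0,0,0.00023],0],
    [[0,0,0],[0,0,0],0]
  ]
}}

```text
time_s: 12.5
tcp_pos: [0.5233, 0.203, 0.0519]
ee_rot: [[0.138, -0.99, -0.001], [-0.99, -0.138, -0.0], [0.0, 0.001, -1.0]]
wrist_force: [-0.3, -2.3, -0.8]
gripper_width: 0.277
gripper_force: 29.7
```

```bash
python3 -c "
from h import *
st()"
```

```text
t 12.5 yang -172.09 tcp mm [523.27 203.03  51.9 ] F [-0.3 -2.3 -0.8] M [-0.744  0.367 -0.016] j6 -29.8 w 0.277 tilt [-0.0005 -0.0005]
```

Emit:
{"api": "move_arm", "payload": {
  "series": [
    [[0,0,0.4],[0,0,0.0002],0],
    [[0,0,0.4],[0,0,0.0002],0],
    [[0,0,0.4],[0,0,0.0002],0],
    [[0,0,0.4],[0,0,0.0002],0],
    [[0,0,0],[0,0,0],0]
  ]
}}

```text
time_s: 13.0
tcp_pos: [0.5235, 0.2028, 0.0515]
ee_rot: [[-0.021, -1.0, -0.0], [-1.0, 0.021, -0.001], [0.001, 0.0, -1.0]]
wrist_force: [-0.4, -3.6, 0.0]
gripper_width: 0.277
gripper_force: 29.7
```

```bash
python3 -c "
from h import *
st()"
```

```text
t 13.0 yang 178.82 tcp mm [523.51 202.84  51.55] F [-0.4 -3.6  0. ] M [-1.308  0.14   0.054] j6 -38.9 w 0.277 tilt [-0.0003 -0.0009]
```

Emit:
{"api": "move_arm", "payload": {
  "series": [
    [[0,0,0.4],[0,0,0.0002],0],
    [[0,0,0.3],[0,0,0.0001],0],
    [[0,0,0],[0,0,0],0]
  ]
}}

```text
time_s: 13.3
tcp_pos: [0.5237, 0.2025, 0.0516]
ee_rot: [[-0.089, -0.996, -0.0], [-0.996, 0.089, -0.001], [0.001, -0.0, -1.0]]
wrist_force: [0.2, -4.7, 0.4]
gripper_width: 0.272
gripper_force: 29.8
```

```bash
python3 -c "
from h import *
st()"
```

```text
t 13.3 yang 174.87 tcp mm [523.71 202.55  51.58] F [ 0.2 -4.7  0.4] M [-1.728 -0.017  0.172] j6 -42.9 w 0.272 tilt [-0.0001 -0.0015]
```

Emit:
{"api": "move_arm", "payload": {
  "series": [
    [[0,0,0],[0,0,0],0],
    [[0,0,0],[0,0,0],0]
  ]
}}

```text
time_s: 13.5
tcp_pos: [0.5237, 0.2025, 0.0517]
ee_rot: [[-0.089, -0.996, -0.0], [-0.996, 0.089, -0.001], [0.001, -0.0, -1.0]]
wrist_force: [0.0, -5.6, 1.2]
gripper_width: 0.27
gripper_force: 29.8
```

```bash
python3 -c "
from h import *
st()"
```

```text
t 13.5 yang 174.88 tcp mm [523.72 202.55  51.65] F [ 0.  -5.6  1.2] M [-1.663  0.076  0.161] j6 -42.9 w 0.27 tilt [-0.     -0.0014]
```

A steady 0.16 N·m of resistance at about 56°, with no more sinking, is early binding. I stop, back out and lift clear.

Emit:
{"api": "move_arm", "payload": {
  "series": [
    [[0,0,-0.85],[0,0,-0.0004],0],
    [[0,0,-0.85],[0,0,-0.0004],0],
    [[0,0,-0.85],[0,0,-0.0004],0],
    [[0,0,-0.85],[0,0,-0.0004],0],
    [[0,0,-0.85],[0,0,-0.0004],0],
    [[0,0,-0.85],[0,0,-0.0004],0],
    [[0,0,-0.85],[0,0,-0.0004],0],
    [[0,0,-0.83],[0,0,-0.0004],0],
    [[0,0,0],[0,0,0],0]
  ]
}}

```text
time_s: 14.4
tcp_pos: [0.5243, 0.2036, 0.0529]
ee_rot: [[0.554, -0.832, 0.002], [-0.832, -0.554, 0.001], [0.0, -0.002, -1.0]]
wrist_force: [2.5, -1.9, -1.6]
gripper_width: 0.279
gripper_force: 29.6
```

```bash
python3 -c "
from h import *
st()"
```

```text
t 14.4 yang -146.34 tcp mm [524.25 203.63  52.86] F [ 2.5 -1.9 -1.6] M [-0.813 -0.395  0.007] j6 -4.1 w 0.279 tilt [0.0015 0.0008]
```

Emit:
{"api": "move_arm", "payload": {
  "series": [
    [[0,0,0],[0,0,-0.02],0],
    [[0,0,0],[0,0,-0.04],0],
    [[0,0,0],[0.046,0.0324,0],0],
    [[0,0,0],[0.046,0.0324,0],0],
    [[0,0,0],[0.046,0.0324,0],0],
    [[0,0,0],[0,0,0],0],
    [[0,0,0],[0,0,0],0]
  ]
}}

```text
time_s: 15.1
tcp_pos: [0.5208, 0.1188, 0.0823]
ee_rot: [[0.551, -0.834, -0.001], [-0.834, -0.551, 0.001], [-0.001, 0.0, -1.0]]
wrist_force: [-0.8, -0.3, -6.3]
gripper_width: 0.27
gripper_force: 29.6
```

```bash
python3 -c "
from h import *
st()"
```

```text
t 15.1 yang -146.55 tcp mm [520.83 118.8   82.34] F [-0.8 -0.3 -6.3] M [ 0.061  0.071 -0.063] j6 3.3 w 0.27 tilt [-0.0005  0.0007]
```

Emit:
{"api": "move_arm", "payload": {
  "series": [
    [[0,0,0],[0,0,0.015],0],
    [[0,0,0],[0,0,0.015],0],
    [[0,0,0],[0,0,0.01],0],
    [[0,0,0],[0,0,0.005],0],
    [[0,0,0],[0,0,0.005],0],
    [[0,0,0],[0,0,0.004],0],
    [[0,0,0],[0,0,0],0],
    [[0,0,0],[0,0,0],0]
  ]
}}

```text
time_s: 15.9
tcp_pos: [0.5214, 0.119, 0.0554]
ee_rot: [[0.553, -0.833, 0.0], [-0.833, -0.553, 0.0], [0.0, -0.0, -1.0]]
wrist_force: [1.2, 0.2, -8.0]
gripper_width: 0.278
gripper_force: 29.6
```

```bash
python3 -c "
from h import *
st()"
```

```text
t 15.9 yang -146.43 tcp mm [521.39 118.96  55.44] F [ 1.2  0.2 -8. ] M [-0.312 -0.558 -0.005] j6 3.3 w 0.278 tilt [0.0003 0.0002]
```

Dropping in cleanly again. I go down to the start height.

Emit:
{"api": "move_arm", "payload": {
  "series": [
    [[0,0,0],[0,0,0.002],0],
    [[0,0,0],[0,0,0.002],0],
    [[0,0,0],[0,0,0.001],0],
    [[0,0,0],[0,0,0],0],
    [[0,0,0],[0,0,0],0]
  ]
}}

```text
time_s: 16.4
tcp_pos: [0.5214, 0.119, 0.0532]
ee_rot: [[0.553, -0.833, 0.0], [-0.833, -0.553, 0.0], [0.0, -0.0, -1.0]]
wrist_force: [1.5, -1.3, -6.1]
gripper_width: 0.273
gripper_force: 29.6
```

```bash
python3 -c "
from h import *
st()"
```

```text
t 16.4 yang -146.42 tcp mm [521.42 118.99  53.19] F [ 1.5 -1.3 -6.1] M [-0.364 -0.497 -0.033] j6 3.3 w 0.273 tilt [0.0005 0.0002]
```

Emit:
{"api": "move_arm", "payload": {
  "series": [
    [[0,0,0.5],[0,0,0.00023],0],
    [[0,0,0.5],[0,0,0.00023],0],
    [[0,0,0.5],[0,0,0.00023],0],
    [[0,0,0.5],[0,0,0.00023],0],
    [[0,0,0.5],[0,0,0.00023],0],
    [[0,0,0.5],[0,0,0.00023],0],
    [[0,0,0.5],[0,0,0.00023],0],
    [[0,0,0.5],[0,0,0.00023],0],
    [[0,0,0.5],[0,0,0.00023],0],
    [[0,0,0],[0,0,0],0]
  ]
}}

```text
time_s: 17.4
tcp_pos: [0.521, 0.1187, 0.0521]
ee_rot: [[0.136, -0.991, -0.001], [-0.991, -0.136, -0.0], [0.0, 0.001, -1.0]]
wrist_force: [0.7, -0.3, -5.7]
gripper_width: 0.275
gripper_force: 29.6
```

```bash
python3 -c "
from h import *
st()"
```

```text
t 17.4 yang -172.21 tcp mm [520.96 118.69  52.05] F [ 0.7 -0.3 -5.7] M [-0.475 -0.239  0.039] j6 -22.4 w 0.275 tilt [-0.0007 -0.0004]
```

Emit:
{"api": "move_arm", "payload": {
  "series": [
    [[0,0,0.4],[0,0,0.0002],0],
    [[0,0,0.4],[0,0,0.0002],0],
    [[0,0,0.4],[0,0,0.0002],0],
    [[0,0,0.4],[0,0,0.0002],0],
    [[0,0,0.4],[0,0,0.0002],0],
    [[0,0,0.3],[0,0,0.0001],0],
    [[0,0,0],[0,0,0],0]
  ]
}}

```text
time_s: 18.1
tcp_pos: [0.5208, 0.1188, 0.0515]
ee_rot: [[-0.094, -0.996, -0.001], [-0.996, 0.094, -0.0], [0.0, 0.001, -1.0]]
wrist_force: [-0.7, -0.5, -4.9]
gripper_width: 0.271
gripper_force: 29.6
```

```bash
python3 -c "
from h import *
st()"
```

```text
t 18.1 yang 174.63 tcp mm [520.8  118.81  51.47] F [-0.7 -0.5 -4.9] M [-0.278  0.143  0.039] j6 -35.6 w 0.271 tilt [-0.0009 -0.0003]
```

This socket turns freely at the same angle, with 0.04 N·m. I continue.

Emit:
{"api": "move_arm", "payload": {
  "series": [
    [[0,0,0.4],[0,0,0.0002],0],
    [[0,0,0.4],[0,0,0.0002],0],
    [[0,0,0.4],[0,0,0.0002],0],
    [[0,0,0.4],[0,0,0.0002],0],
    [[0,0,0.4],[0,0,0.0002],0],
    [[0,0,0],[0,0,0],0]
  ]
}}

```text
time_s: 18.7
tcp_pos: [0.5209, 0.1191, 0.051]
ee_rot: [[-0.289, -0.957, -0.001], [-0.957, 0.289, 0.0], [0.0, 0.001, -1.0]]
wrist_force: [-0.6, 0.8, -4.6]
gripper_width: 0.275
gripper_force: 29.6
```

```bash
python3 -c "
from h import *
st()"
```

```text
t 18.7 yang 163.2 tcp mm [520.93 119.06  50.98] F [-0.6  0.8 -4.6] M [ 0.027  0.3   -0.005] j6 -47.0 w 0.275 tilt [-0.0005  0.0001]
```

Emit:
{"api": "move_arm", "payload": {
  "series": [
    [[0,0,0.4],[0,0,0.0002],0],
    [[0,0,0.4],[0,0,0.0002],0],
    [[0,0,0.4],[0,0,0.0002],0],
    [[0,0,0.4],[0,0,0.0002],0],
    [[0,0,0],[0,0,0],0]
  ]
}}

```text
time_s: 19.2
tcp_pos: [0.5212, 0.1192, 0.0506]
ee_rot: [[-0.437, -0.899, 0.0], [-0.899, 0.437, 0.0], [-0.0, 0.0, -1.0]]
wrist_force: [-0.3, -0.2, -4.8]
gripper_width: 0.273
gripper_force: 29.6
```

```bash
python3 -c "
from h import *
st()"
```

```text
t 19.2 yang 154.07 tcp mm [521.22 119.18  50.6 ] F [-0.3 -0.2 -4.8] M [0.132 0.129 0.017] j6 -56.2 w 0.273 tilt [0.0001 0.0003]
```

Past 60° it stays free, and the flange reaches the rim at about 36°, as described. Now I turn on to snug.

Emit:
{"api": "move_arm", "payload": {
  "series": [
    [[0,0,0.5],[0,0,0],0],
    [[0,0,0.5],[0,0,0],0],
    [[0,0,0.5],[0,0,0],0],
    [[0,0,0.5],[0,0,0],0],
    [[0,0,0.5],[0,0,0],0],
    [[0,0,0],[0,0,0],0]
  ]
}}

```text
time_s: 19.8
tcp_pos: [0.5212, 0.119, 0.0505]
ee_rot: [[-0.646, -0.763, 0.0], [-0.763, 0.646, 0.0], [-0.0, 0.0, -1.0]]
wrist_force: [-0.8, -0.3, -5.8]
gripper_width: 0.278
gripper_force: 29.6
```

```bash
python3 -c "
from h import *
st()"
```

```text
t 19.8 yang 139.76 tcp mm [521.25 119.    50.54] F [-0.8 -0.3 -5.8] M [ 0.017 -0.017 -0.078] j6 -70.5 w 0.278 tilt [0.     0.0001]
```

Emit:
{"api": "move_arm", "payload": {
  "series": [
    [[0,0,0.5],[0,0,0],0],
    [[0,0,0.5],[0,0,0],0],
    [[0,0,0.5],[0,0,0],0],
    [[0,0,0],[0,0,0],0]
  ]
}}

```text
time_s: 20.2
tcp_pos: [0.5212, 0.119, 0.0505]
ee_rot: [[-0.753, -0.658, -0.0], [-0.658, 0.753, 0.0], [0.0, 0.0, -1.0]]
wrist_force: [1.0, 0.2, -4.9]
gripper_width: 0.276
gripper_force: 29.6
```

```bash
python3 -c "
from h import *
st()"
```

```text
t 20.2 yang 131.18 tcp mm [521.19 118.95  50.51] F [ 1.   0.2 -4.9] M [-0.072  0.073 -0.032] j6 -79.1 w 0.276 tilt [-0.0001  0.    ]
```

No torque yet and I am still carrying the weight, so the flange may hover in the thread's play. I press down slightly.

Emit:
{"api": "move_arm", "payload": {
  "series": [
    [[0,0,0],[0,0,0.001],0],
    [[0,0,0],[0,0,0.001],0],
    [[0,0,0],[0,0,0],0],
    [[0,0,0],[0,0,0],0]
  ]
}}

```text
time_s: 20.6
tcp_pos: [0.5213, 0.119, 0.0504]
ee_rot: [[-0.753, -0.658, 0.0], [-0.658, 0.753, -0.0], [-0.0, -0.0, -1.0]]
wrist_force: [-4.3, 0.4, 4.9]
gripper_width: 0.275
gripper_force: 29.7
```

```bash
python3 -c "
from h import *
st()"
```

```text
t 20.6 yang 131.13 tcp mm [521.25 118.96  50.44] F [-4.3  0.4  4.9] M [0.072 1.337 0.021] j6 -79.1 w 0.275 tilt [ 0.0003 -0.    ]
```

The flange is solidly on the rim. I relax half the push and turn on.

Emit:
{"api": "move_arm", "payload": {
  "series": [
    [[0,0,0.5],[0,0,-0.001],0],
    [[0,0,0.5],[0,0,0],0],
    [[0,0,0],[0,0,0],0],
    [[0,0,0],[0,0,0],0]
  ]
}}

```text
time_s: 21.0
tcp_pos: [0.5218, 0.1191, 0.0505]
ee_rot: [[-0.815, -0.579, 0.001], [-0.579, 0.815, 0.0], [-0.001, -0.0, -1.0]]
wrist_force: [-1.5, 0.1, 2.1]
gripper_width: 0.275
gripper_force: 29.6
```

```bash
python3 -c "
from h import *
st()"
```

```text
t 21.0 yang 125.41 tcp mm [521.75 119.06  50.46] F [-1.5  0.1  2.1] M [-0.118  0.514 -0.04 ] j6 -84.8 w 0.275 tilt [0.0011 0.0003]
```

Emit:
{"api": "move_arm", "payload": {
  "series": [
    [[0,0,0.5],[0,0,0],0],
    [[0,0,0.5],[0,0,0],0],
    [[0,0,0],[0,0,0],0],
    [[0,0,0],[0,0,0],0]
  ]
}}

```text
time_s: 21.4
tcp_pos: [0.5218, 0.1189, 0.0504]
ee_rot: [[-0.868, -0.496, 0.001], [-0.496, 0.868, 0.0], [-0.001, -0.001, -1.0]]
wrist_force: [-1.3, -2.0, 2.7]
gripper_width: 0.273
gripper_force: 29.9
```

```bash
python3 -c "
from h import *
st()"
```

```text
t 21.4 yang 119.74 tcp mm [521.75 118.93  50.45] F [-1.3 -2.   2.7] M [-0.443  0.289  0.249] j6 -90.5 w 0.273 tilt [0.0011 0.    ]
```

Emit:
{"api": "move_arm", "payload": {
  "series": [
    [[0,0,0.25],[0,0,0],0],
    [[0,0,0],[0,0,0],0],
    [[0,0,0],[0,0,0],0]
  ]
}}

```text
time_s: 21.7
tcp_pos: [0.5217, 0.119, 0.0504]
ee_rot: [[-0.881, -0.473, 0.001], [-0.473, 0.881, 0.0], [-0.001, -0.0, -1.0]]
wrist_force: [-0.7, -2.9, 4.3]
gripper_width: 0.278
gripper_force: 30.3
```

```bash
python3 -c "
from h import *
st()"
```

```text
t 21.7 yang 118.24 tcp mm [521.72 118.99  50.44] F [-0.7 -2.9  4.3] M [-0.706  0.136  0.431] j6 -92.0 w 0.278 tilt [0.001 0.   ]
```

It is snug: 0.43 N·m at about 0°, flange down. I release and rise clear.

Emit:
{"api": "move_arm", "payload": {
  "series": [
    [[0,0,0],[0,0,0],0.7],
    [[0,0,0],[0,0,0],0.7],
    [[0,0,0],[0,0,0],0.7],
    [[0,0,0],[0,0,0],0.7],
    [[0,0,0],[0,0,0],0.7],
    [[0,0,0],[0,0,0],0.7]
  ]
}}

```text
time_s: 22.3
tcp_pos: [0.5212, 0.119, 0.05]
ee_rot: [[-0.882, -0.472, -0.0], [-0.472, 0.882, 0.0], [0.0, 0.0, -1.0]]
wrist_force: [-0.2, -1.4, 0.4]
gripper_width: 0.678
gripper_force: 0.0
```

Emit:
{"api": "move_arm", "payload": {
  "series": [
    [[0,0,0],[0,0,-0.02],0.7],
    [[0,0,0],[0,0,-0.05],0.7],
    [[0,0,0],[0,0,-0.07],0.7],
    [[0,0,0],[0,0,-0.07],0.7],
    [[0,0,0],[0,0,-0.07],0.7],
    [[0,0,0],[0,0,-0.06],0.7],
    [[0,0,0],[0,0,0],0.7],
    [[0,0,0],[0,0,0],0.7]
  ]
}}

```text
time_s: 23.1
tcp_pos: [0.5212, 0.1191, 0.2213]
ee_rot: [[-0.882, -0.472, 0.002], [-0.472, 0.882, 0.002], [-0.002, 0.001, -1.0]]
wrist_force: [-0.4, -0.0, -0.3]
gripper_width: 0.699
gripper_force: 0.0
```

```bash
python3 - <<'E'
from h import *
st()
c=r.capture("wrist"); save(c,"w3")
for t,z in dict(post_flange=.034,post_grip=.066).items():
    for d in r.pinpoint(t,"wrist")[:2]: print(t,np.round(d["score"],2),np.round(d["centre"],1),np.round(at_z(c,d["centre"],z),4))
E
```

```text
t 23.1 yang 118.16 tcp mm [521.2  119.07 221.25] F [-0.4 -0.  -0.3] M [-0.008  0.082 -0.016] j6 -92.1 w 0.699 tilt [0.0018 0.0016]
post_flange 0.77 [281.6 186.2] [0.5209 0.1202 0.034 ]
post_flange 0.56 [281.8 194.6] [0.5282 0.1243 0.034 ]
post_grip 0.81 [278.3 194.5] [0.5228 0.1178 0.066 ]
```

View pics/w3.png

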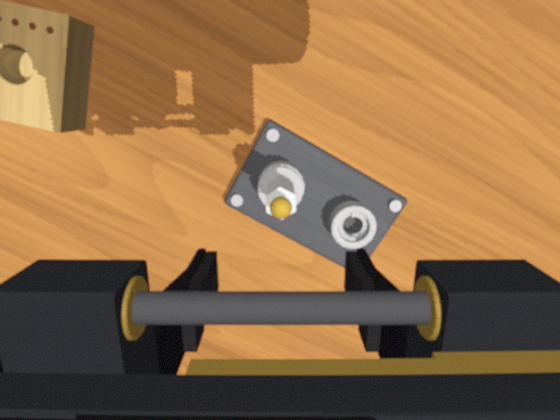

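The post stands upright in the near-y socket, flange at (281,188) and ball at (281,208). The gripper is clear and the other socket at (353,225) is empty. I hand in.

```bash
python3 -c "
from station import r
print(r.finish_job())"
```

```text
the job is handed in; nothing more can be done
None
```

The post is screwed into the socket nearer the block, flange down on the rim and snug at about 0.43 N·m. The other socket bound early, so I stopped, backed out and moved on. The job was handed in at about 23 s; no verdict came back.

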